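# Push the instrument box home into the corner of the tray stops

## Robot

A 6-joint arm with a two-finger parallel gripper is mounted at the origin on a cart in front of the work surface, level with it; the furniture and walls round the work are solid. World frame = base frame: x ahead of the robot, y to its left, z up, the work surface at z = 0. Lengths are in m, angles in rad, forces in N, time in s.
With the tool pointing down it reaches from about 0.35 to 0.775 m from the base axis. Payload 7.3 kg.
Tool frame: the origin (TCP) lies between the finger pads; the fingertips stand robot.tcp_to_tips ahead of it and the grasp point (between the pads) lies 2 mm behind it (robot.tcp_to_tips is the distance from the TCP to the fingertips, in m); y points along the fingers, x is the direction in which the jaws open and shut, and the axes are right-handed (so a half turn about y gives the same grasp; the last joint's range is limited). The gripper opens to 92 mm and grips with 3 to 60 N. Pads are 19 mm wide; open, the fingers measure 130 mm over their backs; the gripper's body (75 mm by 190 mm) begins 47 mm behind the grasp point.
Start: joints at [1.072, 0.342, 1.524, -0, 1.275, -0.146], TCP at [0.181, 0.493, 0.215] pointing down, gripper open.
Joint ranges: [-2.53, 2.53], [-0.77, 2.02], [0.04, 2.7], [-1, 4.14], [0.28, 2.66], [-3.11, 3.11]. Speed limits (rad/s): [2.57, 2.57, 3.14, 3.14, 3.14, 3.14].

## Interface

Orientations are given as [roll, pitch, yaw] about the fixed x, y, z axes, in that order (R = Rz(yaw) Ry(pitch) Rx(roll)).
In Python, from cell import status, read_camera, get_calibration, robot gives the robot as it stands.
- The arm moves only by the shell command python3 -m creep 'ROWS' [FORCE]. ROWS is JSON, a list of rows, each an object of numbers: "dx", "dy", "dz": the shift along the tool's x, y, z in m; "rx", "ry", "rz": the turn, a rotation vector about the tool's x, y, z in rad; "gripper": the opening, from 0 (shut) to 1 (fully open). A call has 1 to 20 rows; each row is the pose to reach, as a shift and turn from the pose commanded when the call began, along the tool's axes at that moment; what a row does not reach only later rows make up. A row lasts 1/8 s, in which the tool goes at most 62.5 mm and 10.7 degrees, less where a joint would pass 70% of its speed; a pose out of reach is approached as far as the arm can. A call with a gripper value outside its range is refused whole. The fingers move at their own pace and stop on an object; FORCE is the grip in N (left out, the last holds). Time passes only in rows, so rows that repeat a pose let the fingers close. It gives the time, the measured TCP pose, the force and the opening at its end, in the units of the state.
- status.observe(): the state, without advancing time (a new reading comes with each control period).
- read_camera(name): name is "scene" or "top" or "wrist"; returns (picture, depth): 400x640x3 uint8, red, green, blue; 400x640 float32, m along the optical axis (not along the pixel's ray), 0 where there is no reading.
- get_calibration(name): a dict with "fx", "fy", "cx", "cy" (pixels), "xyz" and "rotation" of the camera in the world; the wrist camera has in their place "mount" (4x4, takes a point from camera to tool coordinates, whose origin is the TCP and whose axes are the tool frame's). Camera axes: x right, y down, z forward; pixel columns grow to the right and rows downward; lengths in m; the calibration is good to about 2 mm. A picture is of the moment at which its call begins: read the wrist's pose just before it. get_calibration takes no time and is no camera call.
- robot.hand_in(): hands the job in, once; it reports no verdict.
The state is a dict: "time": time; "qpos": joint angles; "qvel": joint speeds; "joint_efforts": joint torques, N m; "tool_pos": TCP position; "tool_rot": TCP orientation; "contact_force": force on the tool from outside, world axes, zero at the start; "torque": the same for the moment, N m; "opening": finger opening in m.
Only numpy, scipy, OpenCV 4.12 (cv2) and the standard library are available. Lean on these libraries where they do the work, as an engineer would, in place of code of your own. Each camera call takes 0.05 s, during which the arm holds its last target.

## Task

Before the cart is wheeled away, secure the closed steel instrument box on its top: with the fingers, push it along the surface, without lifting it, until its back lies flush against the long steel rail and its end sits against the short cross stop at one end of that rail. Leave the other things where they stand.

Things in the scene. Friction and masses are not known exactly. Their poses are not given: they have to be found in the camera images.
- instrument_box: Closed flat steel box (lid fixed shut), loose, 0.24-0.48 kg, 35 mm high. Origin: centre of its underside; x to its back (hinge) side, y along its length. Walls: back x=+44, front x=-39, ends y=+-80 mm; lid 1-2 mm wider at height 32-34, with a lip to x=-48 in the middle 40 mm of the front. Starts with its back facing the rail, turned up to 0.4 rad, some 6-13 cm short of it. Slides at 1-6 N.
- back_rail: Plain steel rail fixed to the tray top beyond the box, 420 mm long (y), 12 thick (x), 22 high. Origin: middle of its underside; x points away from the robot. The face for the box is at x = -6 mm. Under the work lies a dark sheet, paper-thin. Mind the cart's tube handles: arches 250 mm high, along the tray's left and right edges (y about +0.44 and -0.40): pass over them.
- cross_stop: Steel bar fixed at right angles to the rail, on the robot's side of it, 90 mm long (its x, parallel to the rail's x), 12 wide (y), 22 high; a dark saddle (24 wide) with a black thumb screw (top at 37) sits over the rail. Origin: middle of the bar's underside, 190 mm from the rail's middle, at its left or right end. The box goes against the bar's side that faces the rail's middle.
- small_vial: Small vial with a screw cap, upright, loose, 24 mm across, 41 mm high, near the end of the rail that has no stop; leave it alone. Origin: centre of its underside.
- med_cup: Clear dosing cup standing upside down, loose, 41 mm across, 34 mm high, on the robot's right; leave it alone. Origin: centre of its underside.
- gauze_pack: Flat paper pack, loose, 68 x 104 x 12 mm, on the robot's left; leave it alone. Origin: centre of its underside.
- pen_torch: Slim pen torch lying on the tray top, loose, 14 x 124 x 15 mm, on the robot's right; leave it alone. Origin: near its middle, on its underside; y along its length.

How it is judged:
At the end, for the whole second after the job is handed in: The instrument box rests flat on the tray top inside the corner: its back wall within 5 mm of the rail and parallel to it within 0.04 rad, its end wall within 5 mm of the cross stop, on the side of the stop that faces the middle of the rail, at rest (x of instrument_box in the frame of back_rail between -0.055 and -0.045 m and angle between the x axis of instrument_box and the x axis of back_rail, either way round below 0.04 rad and y of instrument_box in the frame of cross_stop between -0.091 and 0.091 m and y of instrument_box in the frame of back_rail between -0.12 and 0.12 m and height (world z) of instrument_box below 0.004 m and angle between instrument_box's own z axis and vertical below 0.03 rad and linear speed of instrument_box below 0.01 m/s); the robot touches nothing.
It fails at once if the instrument box is lifted more than 1 cm off the tray top or tipped (height (world z) of instrument_box above 0.01 m or angle between instrument_box's own z axis and vertical above 0.15 rad).
It fails at once if the small vial is moved more than 2 cm or knocked over (distance of small_vial from where it was at the start of the episode above 0.02 m or angle between small_vial's own z axis and vertical above 0.5 rad).
It fails at once if the med cup is moved more than 2 cm or knocked over (distance of med_cup from where it was at the start of the episode above 0.02 m or angle between med_cup's own z axis and vertical above 0.5 rad).
It fails at once if the gauze pack is moved more than 2 cm (distance of gauze_pack from where it was at the start of the episode above 0.02 m).
It fails at once if the pen torch is moved more than 2 cm (distance of pen_torch from where it was at the start of the episode above 0.02 m).
It also fails if it takes over 58 s, if anything falls off the work surface, if the arm or the gripper's body presses on something with over 40 N, if the wrist force passes 120 N, or if a joint passes its speed limit or range.

## Working session

There is one attempt and no reset: what is moved stays moved. The work goes in short steps, Python scripts to look and compute and a shell command to move; the robot and the scene stay as the last step left them, time stands still between calls to the robot, and variables do not carry over. Pictures are saved under pics/ and viewed, and the job is handed in when it is done.

```bash
ls; mkdir -p pics
python3 - <<'E'
from cell import status, read_camera, get_calibration, robot
import cv2,numpy as np
print(status.observe(), robot.tcp_to_tips)
for n in ("top","scene"):
    c=get_calibration(n); print(n,c)
    p,d=read_camera(n); cv2.imwrite(f"pics/{n}0.png",p[:,:,::-1]); np.savez(f"pics/{n}0.npz",p=p,d=d)
E
```

```text
pics
{'time': 0.0, 'qpos': array([ 1.07201971e+00,  3.42716119e-01,  1.52503458e+00,  9.09673484e-07,
        1.27540576e+00, -1.46036895e-01]), 'qvel': array([ 0.00012059, -0.00016689,  0.00193575,  0.00070034,  0.00096173,
       -0.00068095]), 'joint_efforts': array([ 1.43745830e-03, -4.31231368e+01, -2.44228417e+01,  7.18742958e-02,
        5.57643129e-02, -1.11974286e-04]), 'tool_pos': array([0.18115791, 0.49228948, 0.21424228]), 'tool_rot': array([-1.57056790e+00,  1.54702747e-03,  1.21805652e+00]), 'contact_force': array([-0.24549479,  0.15536422, -0.00353072]), 'torque': array([-0.01160368,  0.03201057,  0.02504673]), 'opening': 0.09169556875878496} 0.017
top {'fx': 463.278293318697, 'fy': 463.278293318697, 'cx': 312.52951118622457, 'cy': 197.30368943843655, 'xyz': array([ 0.4390469 , -0.01911488,  1.11789818]), 'rotation': array([-3.00498901,  0.00809616, -1.5813861 ])}
scene {'fx': 418.81738155216647, 'fy': 418.81738155216647, 'cx': 319.56851689977714, 'cy': 196.60650072929568, 'xyz': array([-0.21749489, -0.62193534,  0.68518696]), 'rotation': array([-2.13375722,  0.02257345, -0.9278663 ])}
```

View pics/top0.png

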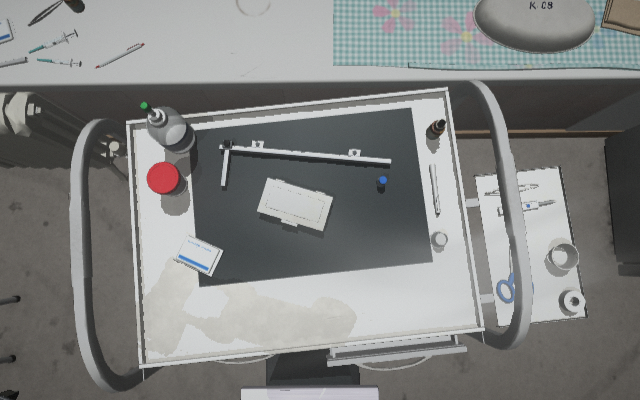

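View pics/scene0.png

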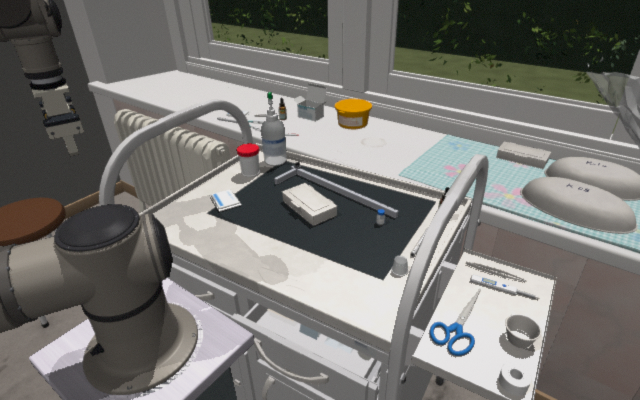

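The top view shows the rail running from (220,149) to (391,162). The stop is at its left end, around (225,168), the box is at about (296,204), and the vial is at (382,183). Next I'll measure them.

```bash
cat > h.py <<'E'
import numpy as np, cv2
from scipy.spatial.transform import Rotation as R
from cell import get_calibration
def world(d,name="top",pose=None):
    c=get_calibration(name); v,u=np.mgrid[0:400,0:640]
    P=np.stack([(u-c['cx'])/c['fx']*d,(v-c['cy'])/c['fy']*d,d],-1)
    if pose is None: return P@R.from_euler('xyz',c['rotation']).as_matrix().T+c['xyz']
    M=c['mount']; P=P@M[:3,:3].T+M[:3,3]
    return P@R.from_euler('xyz',pose['tool_rot']).as_matrix().T+pose['tool_pos']
E
python3 - <<'E'
from h import *
z=np.load('pics/top0.npz');W=world(z['d']);p=z['p']
for n,(u,v) in dict(sheet=(250,250),sheet2=(400,220),boxtop=(296,204),cup=(440,239),vial=(382,181),gauze=(205,255),torch=(435,190),railL=(235,151),railR=(380,161),stop=(225,175)).items(): print(n,W[v,u].round(4))
Z=W[...,2]
def rect(mask,name):
    m=mask.astype(np.uint8); n,l,s,c=cv2.connectedComponentsWithStats(m)
    for i in range(1,n):
        if s[i,4]<60: continue
        q=W[l==i][:,:2].astype(np.float32)
        r=cv2.minAreaRect(q*1000); print(name,s[i],W[l==i].mean(0).round(4),np.round(r[0],1),np.round(r[1],1),round(r[2],2))
reg=np.zeros(Z.shape,bool);reg[135:260,195:420]=1
rect(reg&(Z>.026)&(Z<.045),'box')
rect(reg&(Z>.012)&(Z<.027),'rail')
# bright-based
g=p.mean(-1)
rect(reg&(g>110),'bright')
big=cv2.resize(p[130:260,190:450,::-1],None,fx=3,fy=3,interpolation=cv2.INTER_CUBIC);cv2.imwrite('pics/crop0.png',big)
E
```

```text
sheet [0.4668 0.1393 0.0034]
sheet2 [ 0.5349 -0.2222  0.0012]
boxtop [0.5727 0.0272 0.0335]
cup [ 0.4869 -0.3087  0.03  ]
vial [ 0.6238 -0.1758  0.042 ]
gauze [0.4559 0.2447 0.0128]
torch [ 0.6056 -0.3072  0.0113]
railL [0.7083 0.1771 0.0095]
railR [ 0.6765 -0.1756  0.0208]
stop [0.6465 0.1984 0.0216]
box [377 176  10  10  67] [ 0.6258 -0.1768  0.0378] [ 626.1 -177.4] [19.6 19.4] 29.07
box [ 257  178   76   54 2529] [0.5721 0.0306 0.034 ] [571.1  31.5] [163.2  95.3] 72.34
rail [ 219  141  173   46 1145] [0.6903 0.0385 0.0203] [698.5   8.6] [108.1 413.9] 7.21
bright [415 135   5  33  92] [ 0.7165 -0.2732 -0.0015] [ 706.  -270.9] [11.3 82.2] 87.69
bright [230 140 162  24 927] [ 0.6988 -0.0084  0.02  ] [665.5 -32.3] [344.6 295. ] 37.24
bright [221 149   8  37 166] [0.6648 0.199  0.0276] [556.7 114.5] [349.7  66.5] 37.87
bright [ 257  177   76   54 2575] [0.573  0.0308 0.0346] [543.8  39.7] [175.2 164.5] 72.5
bright [195 232  28  28 455] [0.4667 0.2424 0.012 ] [445.4 134.4] [301.   61.7] 76.07
```

View pics/crop0.png

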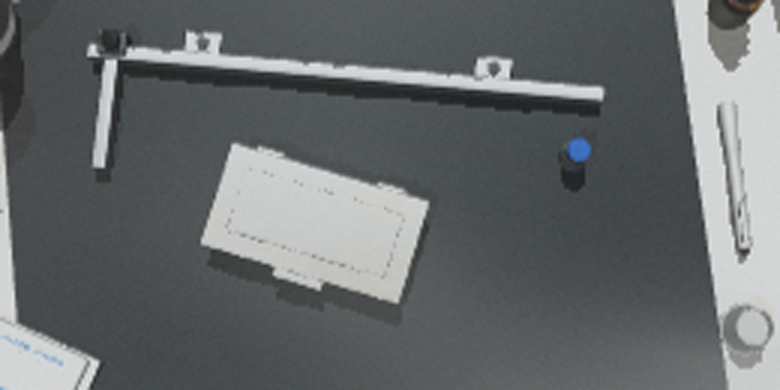

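```bash
cat >> h.py <<'E'
def ray(u,v,z,name="top"):
    c=get_calibration(name); r=np.stack([(np.asarray(u,float)-c['cx'])/c['fx'],(np.asarray(v,float)-c['cy'])/c['fy'],np.ones(np.shape(u))],-1)@R.from_euler('xyz',c['rotation']).as_matrix().T
    return c['xyz']+r*((z-c['xyz'][2])/r[...,2])[...,None]
def boxpose(p,d,box=(250,340,130,240)):
    "lid centre & yaw by minAreaRect of bright lid, z=.034"
    g=p.mean(-1); W=world(d); m=((g>110)&(W[...,2]>.027)&(W[...,2]<.045))
    k=np.zeros_like(m);k[box[2]:box[3],box[0]:box[1]]=1
    m=(m&k).astype(np.uint8); n,l,s,c=cv2.connectedComponentsWithStats(m)
    i=1+np.argmax(s[1:,4]); m=(l==i).astype(np.uint8)
    m=cv2.morphologyEx(m,cv2.MORPH_OPEN,np.ones((19,19)))  # drop lip, hinges
    v,u=np.nonzero(m); q=ray(u,v,.034)[:,:2]*1000
    return cv2.minAreaRect(q.astype(np.float32)), q.mean(0)
E
python3 - <<'E'
from h import *
z=np.load('pics/top0.npz');p=z['p'];d=z['d'];g=p.mean(-1)
print(boxpose(p,d))
W=world(d)
U=[];N=[];F=[]
for u in list(range(262,342,4))+list(range(365,388,4)):
    col=g[135:170,u]; k=np.nonzero(col>120)[0]
    # subpixel at threshold
    a,b=k[0],k[-1]
    U.append(u);F.append(135+a-.5);N.append(135+b+.5)
U=np.array(U)
for n,V in (('far',F),('near',N)):
    q=ray(U,np.array(V),.022); f=np.polyfit(q[:,1],q[:,0],1); res=q[:,0]-np.polyval(f,q[:,1]); print(n,f,res.std())
# stop right edge at z=.022
V=np.arange(160,184);L=[];Rr=[]
for v in V:
    k=np.nonzero(g[v,215:236]>120)[0]; L.append(215+k[0]-.5);Rr.append(215+k[-1]+.5)
for n,X in(('L',L),('R',Rr)):
    q=ray(np.array(X),V,.022);f=np.polyfit(q[:,0],q[:,1],1);print(n,f,np.polyval(f,.66))
for n,(u,v,h) in dict(lidBL=(190+232/3,130+143/3,.034),lidBR=(190+429/3,130+202/3,.034),lidFL=(190+202/3,130+244/3,.034),lidFR=(190+400/3,130+302/3,.034),railend=(190+603/3,130+95/3,.022),stopend=(190+99/3,130+168/3,.022),railLend=(190+89/3,130+48/3,.022),vial=(190+579/3,130+150/3,.041)).items(): print(n,ray(u,v,h).round(4))
E
```

```text
(((577.695068359375, 26.408653259277344), (144.74920654296875, 99.89600372314453), 89.31265258789062), array([574.7942485,  23.3386005]))
far [0.11086315 0.70322808] 0.0032751553292219094
near [0.09825904 0.69082552] 0.0006667887980484344
L [-0.09260027  0.26734945] 0.20623327350583742
R [-0.10767067  0.26634607] 0.19528343076496113
lidBL [0.6365 0.095  0.034 ]
lidBR [ 0.5875 -0.0602  0.034 ]
lidFL [0.5563 0.1184 0.034 ]
lidFR [ 0.5091 -0.0363  0.034 ]
railend [ 0.6743 -0.2019  0.022 ]
stopend [0.6197 0.2027 0.022 ]
railLend [0.7182 0.2124 0.022 ]
vial [ 0.6264 -0.1784  0.041 ]
```

```bash
cat >> h.py <<'E'
PSI=-0.098; O=np.array([0.6963,0.006])
ex=np.array([np.cos(PSI),np.sin(PSI)]); ey=np.array([-np.sin(PSI),np.cos(PSI)])
def goal(xr,yr,z,yaw=None,s=None):
    "tool-axis shift from now to rail-frame point; turn ry (about tool y=down)"
    from cell import status
    s=s or status.observe(); M=R.from_euler('xyz',s['tool_rot']).as_matrix()
    w=np.r_[O+xr*ex+yr*ey,z]; dl=M.T@(w-s['tool_pos'])
    ry=0
    if yaw is not None:
        T=R.from_euler('xyz',[-np.pi/2,0,yaw]).as_matrix(); ry=R.from_matrix(M.T@T).as_rotvec()
    print('goal world',w.round(4),'d',dl.round(4),'rot',np.round(ry,4))
def where():
    from cell import status
    s=status.observe(); p=s['tool_pos'][:2]-O
    print('t',s['time'],'rail xy',(p@ex).round(4),(p@ey).round(4),'z',s['tool_pos'][2].round(4),'yaw',s['tool_rot'].round(3),'F',s['contact_force'].round(1),'op',s['opening'])
E
python3 -c "
from h import *
where(); goal(-.205,.0115,.335,1.473)
z=np.load('pics/top0.npz');W=world(z['d'])
for u,v in ((165,178),(180,135),(170,125),(90,200),(510,200),(150,108)): print(u,v,W[v,u].round(3))"
python3 -m creep '[{"dy":-0.06},{"dy":-0.12},{"dy":-0.12},{"dy":-0.12}]'
```

```text
t 0.1 rail xy -0.5602 0.4336 z 0.2143 yaw [-1.571e+00  1.000e-03  1.218e+00] F [ 0.  -0.7 -0.3] op 0.09170508909252972
goal world [0.4934 0.0375 0.335 ] d [-0.3191 -0.1203 -0.4501] rot [-0.0004 -0.255  -0.0013]
165 178 [0.628 0.319 0.094]
180 135 [0.722 0.283 0.11 ]
170 125 [0.733 0.294 0.15 ]
90 200 [ 0.705  0.936 -0.82 ]
510 200 [ 0.55  -0.388  0.243]
150 108 [0.744 0.308 0.233]invalid input at $[0]: expected keys dx, dy, dz, rx, ry, rz, gripper
```

```bash
python3 -m creep '[{"dx":0,"dy":-0.06,"dz":0,"rx":0,"ry":0,"rz":0,"gripper":1},{"dx":0,"dy":-0.12,"dz":0,"rx":0,"ry":0,"rz":0,"gripper":1},{"dx":0,"dy":-0.12,"dz":0,"rx":0,"ry":0,"rz":0,"gripper":1},{"dx":0,"dy":-0.12,"dz":0,"rx":0,"ry":0,"rz":0,"gripper":1}]'; python3 -c "
from h import *
where(); goal(-.205,.0115,.335,1.473)"
```

```text
time: 0.6
tool_pos: [0.1812, 0.4923, 0.3341]
tool_rot: [-1.571, 0.001, 1.218]
contact_force: [-0.6, -0.4, -1.5]
opening: 0.092
t 0.6 rail xy -0.5602 0.4336 z 0.3341 yaw [-1.571e+00  1.000e-03  1.218e+00] F [-0.6 -0.4 -1.5] op 0.0919929151942237
goal world [0.4934 0.0375 0.335 ] d [-0.319  -0.0006 -0.4501] rot [-0.0003 -0.255  -0.0012]
```

```bash
python3 -m creep '[{"dx":-0.032,"dy":0,"dz":-0.045,"rx":0,"ry":-0.025,"rz":0,"gripper":1},{"dx":-0.064,"dy":0,"dz":-0.09,"rx":0,"ry":-0.05,"rz":0,"gripper":1},{"dx":-0.096,"dy":0,"dz":-0.135,"rx":0,"ry":-0.075,"rz":0,"gripper":1},{"dx":-0.128,"dy":0,"dz":-0.18,"rx":0,"ry":-0.1,"rz":0,"gripper":1},{"dx":-0.16,"dy":0,"dz":-0.225,"rx":0,"ry":-0.13,"rz":0,"gripper":1},{"dx":-0.192,"dy":0,"dz":-0.27,"rx":0,"ry":-0.16,"rz":0,"gripper":1},{"dx":-0.224,"dy":0,"dz":-0.315,"rx":0,"ry":-0.19,"rz":0,"gripper":1},{"dx":-0.256,"dy":0,"dz":-0.36,"rx":0,"ry":-0.22,"rz":0,"gripper":1},{"dx":-0.288,"dy":0,"dz":-0.405,"rx":0,"ry":-0.255,"rz":0,"gripper":1},{"dx":-0.319,"dy":0,"dz":-0.45,"rx":0,"ry":-0.255,"rz":0,"gripper":1},{"dx":-0.319,"dy":0,"dz":-0.45,"rx":0,"ry":-0.255,"rz":0,"gripper":1},{"dx":-0.319,"dy":0,"dz":-0.45,"rx":0,"ry":-0.255,"rz":0,"gripper":1},{"dx":-0.319,"dy":0,"dz":-0.45,"rx":0,"ry":-0.255,"rz":0,"gripper":1}]'; python3 -c "
from h import *
where(); goal(-.205,.0115,.026,1.473)"
```

```text
time: 2.22
tool_pos: [0.4927, 0.0389, 0.3346]
tool_rot: [-1.57, -0.0, 1.475]
contact_force: [-0.4, 0.6, 0.2]
opening: 0.0918
t 2.225 rail xy -0.2059 0.0129 z 0.3346 yaw [-1.57  -0.     1.475] F [-0.4  0.6  0.2] op 0.09182166718292456
goal world [0.4934 0.0375 0.026 ] d [-0.0015  0.3086 -0.0012] rot [-0.001   0.0015  0.0003]
```

Run:
```python
from h import *
from cell import *
s=status.observe();p,d=read_camera("wrist");cv2.imwrite('pics/w1.png',p[:,:,::-1]);W=world(d,"wrist",s)
np.savez('pics/w1.npz',p=p,W=W); print(get_calibration("wrist"))
```

```text
{'fx': 287.7609095689668, 'fy': 287.7609095689668, 'cx': 319.9961515464608, 'cy': 199.6265068924151, 'mount': array([[ 9.99999900e-01, -2.53004405e-04, -3.69459485e-04,
         2.43769404e-04],
       [ 2.91931729e-04, -2.57273296e-01,  9.66338639e-01,
        -1.70030628e-01],
       [-3.39539992e-04, -9.66338650e-01, -2.57273196e-01,
         6.85829471e-02],
       [ 0.00000000e+00,  0.00000000e+00,  0.00000000e+00,
         1.00000000e+00]])}
```

View pics/w1.png

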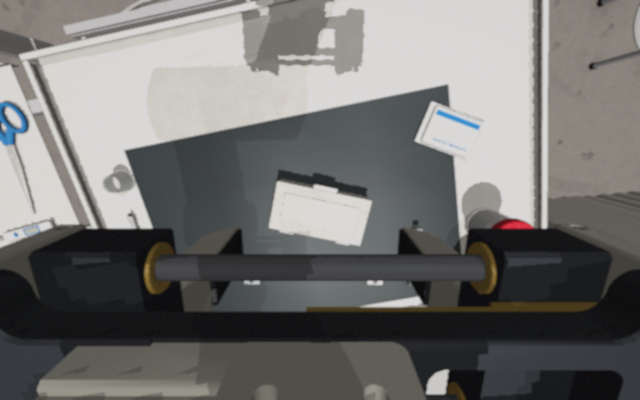

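```bash
python3 - <<'E'
from h import *
z=np.load('pics/w1.npz');W=z['W']
def rf(w): q=w[:2]-O; return np.r_[q@ex,q@ey,w[2]].round(4)
for u,v in((320,212),(325,190),(280,182),(369,206),(272,222),(359,243)): print(u,v,rf(W[v,u]))
m=(W[...,2]>.027)&(W[...,2]<.042);m[:170]=0;m[250:]=0;m[:,:260]=0;m[:,380:]=0
q=W[m][:,:2]-O; q=np.stack([q@ex,q@ey],1)*1000
print(cv2.minAreaRect(q.astype(np.float32)))
E
python3 -m creep '[{"dx":-0.002,"dy":0.06,"dz":0,"rx":0,"ry":0,"rz":0,"gripper":1},{"dx":-0.002,"dy":0.12,"dz":0,"rx":0,"ry":0,"rz":0,"gripper":1},{"dx":-0.002,"dy":0.18,"dz":0,"rx":0,"ry":0,"rz":0,"gripper":1},{"dx":-0.002,"dy":0.23,"dz":0,"rx":0,"ry":0,"rz":0,"gripper":1},{"dx":-0.002,"dy":0.25,"dz":0,"rx":0,"ry":0,"rz":0,"gripper":1},{"dx":-0.002,"dy":0.25,"dz":0,"rx":0,"ry":0,"rz":0,"gripper":1}]'; python3 -c "
from h import *
where(); goal(-.205,.0115,.026,1.473)"
```

```text
320 212 [-0.1277  0.0131  0.0346]
325 190 [-0.1663  0.0215  0.0345]
280 182 [-0.1801 -0.0533  0.0358]
369 206 [-0.1387  0.0963  0.0353]
272 222 [-0.1099 -0.0695  0.0356]
359 243 [-0.0702  0.0821  0.0333]
((-126.01119232177734, 11.618766784667969), (163.15139770507812, 95.20519256591797), 78.01478576660156)
time: 3.02
tool_pos: [0.492, 0.0368, 0.0839]
tool_rot: [-1.568, -0.0, 1.474]
contact_force: [-0.7, -1.0, 0.3]
opening: 0.0919
t 3.025 rail xy -0.2063 0.0106 z 0.0839 yaw [-1.568 -0.     1.474] F [-0.7 -1.   0.3] op 0.09189784817109542
goal world [0.4934 0.0375 0.026 ] d [ 0.0009  0.0579 -0.0015] rot [-0.0031  0.0014  0.    ]
```

```bash
python3 -m creep '[{"dx":0,"dy":0.03,"dz":0,"rx":0,"ry":0,"rz":0,"gripper":1},{"dx":0,"dy":0.05,"dz":0,"rx":0,"ry":0,"rz":0,"gripper":1},{"dx":0,"dy":0.058,"dz":0,"rx":0,"ry":0,"rz":0,"gripper":1},{"dx":0,"dy":0.058,"dz":-0.002,"rx":0,"ry":0,"rz":0,"gripper":1},{"dx":0,"dy":0.058,"dz":-0.008,"rx":0,"ry":0,"rz":0,"gripper":1},{"dx":0,"dy":0.058,"dz":-0.013,"rx":0,"ry":0,"rz":0,"gripper":1},{"dx":0,"dy":0.058,"dz":-0.018,"rx":0,"ry":0,"rz":0,"gripper":1},{"dx":0,"dy":0.058,"dz":-0.023,"rx":0,"ry":0,"rz":0,"gripper":1},{"dx":0,"dy":0.058,"dz":-0.028,"rx":0,"ry":0,"rz":0,"gripper":1},{"dx":0,"dy":0.058,"dz":-0.033,"rx":0,"ry":0,"rz":0,"gripper":1},{"dx":0,"dy":0.058,"dz":-0.038,"rx":0,"ry":0,"rz":0,"gripper":1},{"dx":0,"dy":0.058,"dz":-0.043,"rx":0,"ry":0,"rz":0,"gripper":1},{"dx":0,"dy":0.058,"dz":-0.048,"rx":0,"ry":0,"rz":0,"gripper":1},{"dx":0,"dy":0.058,"dz":-0.052,"rx":0,"ry":0,"rz":0,"gripper":1},{"dx":0,"dy":0.058,"dz":-0.056,"rx":0,"ry":0,"rz":0,"gripper":1},{"dx":0,"dy":0.058,"dz":-0.06,"rx":0,"ry":0,"rz":0,"gripper":1}]'
python3 - <<'E'
from h import *
from cell import *
where()
for n in ("top","wrist"):
    s=status.observe();p,d=read_camera(n)
    np.savez(f'pics/{n}2.npz',p=p,W=world(d,n,s if n=='wrist' else None))
    cv2.imwrite(f'pics/{n}2.png',p[:,:,::-1])
E
```

```text
time: 5.03
tool_pos: [0.5532, 0.03, 0.0269]
tool_rot: [-1.571, -0.0, 1.473]
contact_force: [-0.3, 0.2, 0.4]
opening: 0.0922
t 5.025 rail xy -0.1448 0.0099 z 0.0269 yaw [-1.571 -0.     1.473] F [-0.3  0.2  0.4] op 0.09216045492461437
```

View pics/wrist2.png

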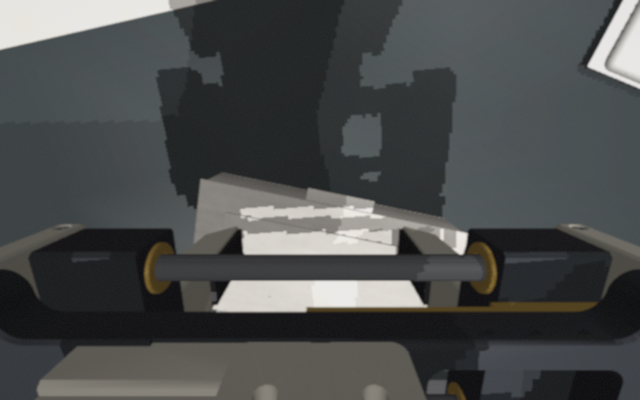

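View pics/top2.png

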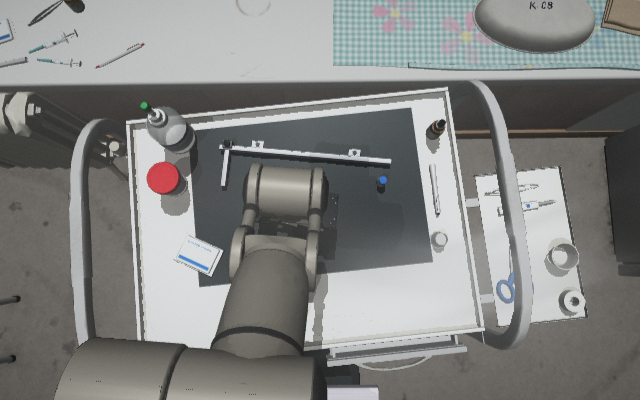

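Run:
```python
from h import *
W=np.load('pics/wrist2.npz')['W']
def rf(w): q=w[:2]-O; return np.r_[q@ex,q@ey,w[2]].round(4)
for u,v in((215,182),(205,200),(300,200),(345,203),(300,235),(440,222),(455,240),(320,290),(190,280),(215,290),(230,250),(410,250),(440,270),(440,300),(100,150)): print(u,v,rf(W[v,u]))
```

```text
215 182 [-0.1802 -0.05    0.0353]
205 200 [-0.1693 -0.0572  0.0345]
300 200 [-0.1691 -0.0017  0.0338]
345 203 [-0.1669  0.0248  0.0326]
300 235 [-0.1482 -0.0019  0.0365]
440 222 [-0.1493  0.0896  0.0165]
455 240 [-0.1444  0.0916  0.0351]
320 290 [-0.1108  0.01    0.0359]
190 280 [-0.1683 -0.0282  0.1214]
215 290 [-0.1417 -0.0362  0.0848]
230 250 [-0.1498 -0.0362  0.0609]
410 250 [-0.1508  0.0555  0.063 ]
440 270 [-0.1724  0.0442  0.1229]
440 300 [-0.1445  0.0579  0.0963]
100 150 [-0.1952 -0.1385  0.0006]
```

Run:
```python
from h import *
f=np.load('pics/wrist2.npz');W=f['W'];p=f['p']
for v in range(226,300,8):
    print(v,[ (int(u),round(float(W[v,u,2]),3)) for u in range(180,270,10)])
cv2.imwrite('pics/c2.png',cv2.resize(p[160:330,150:500,::-1],None,fx=2.2,fy=2.2,interpolation=cv2.INTER_CUBIC))
c=get_calibration("wrist");Mi=np.linalg.inv(c['mount'])
for t in((.046,.017,0),(-.046,.017,0),(-.046,.017,.0095),(-.065,.017,.0095),(-.046,-.03,.0095)):
    q=(Mi@np.r_[t,1])[:3];print(t,c['fx']*q[0]/q[2]+c['cx'],c['fy']*q[1]/q[2]+c['cy'])
```

```text
226 [(180, 0.001), (190, 0.0), (200, 0.034), (210, 0.034), (220, 0.035), (230, 0.036), (240, 0.036), (250, 0.036), (260, 0.036)]
234 [(180, 0.001), (190, 0.001), (200, 0.034), (210, 0.05), (220, 0.054), (230, 0.053), (240, 0.043), (250, 0.036), (260, 0.035)]
242 [(180, 0.001), (190, 0.002), (200, 0.062), (210, 0.061), (220, 0.062), (230, 0.058), (240, 0.044), (250, 0.036), (260, 0.036)]
250 [(180, 0.0), (190, 0.072), (200, 0.073), (210, 0.072), (220, 0.069), (230, 0.061), (240, 0.044), (250, 0.036), (260, 0.036)]
258 [(180, 0.12), (190, 0.119), (200, 0.12), (210, 0.12), (220, 0.121), (230, 0.12), (240, 0.119), (250, 0.121), (260, 0.12)]
266 [(180, 0.122), (190, 0.12), (200, 0.122), (210, 0.122), (220, 0.122), (230, 0.121), (240, 0.123), (250, 0.123), (260, 0.122)]
274 [(180, 0.122), (190, 0.123), (200, 0.123), (210, 0.123), (220, 0.122), (230, 0.123), (240, 0.122), (250, 0.122), (260, 0.123)]
282 [(180, 0.106), (190, 0.102), (200, 0.093), (210, 0.085), (220, 0.078), (230, 0.036), (240, 0.036), (250, 0.036), (260, 0.037)]
290 [(180, 0.109), (190, 0.103), (200, 0.094), (210, 0.086), (220, 0.079), (230, 0.036), (240, 0.036), (250, 0.037), (260, 0.037)]
298 [(180, 0.11), (190, 0.103), (200, 0.095), (210, 0.086), (220, 0.08), (230, 0.035), (240, 0.034), (250, 0.035), (260, 0.035)]
(0.046, 0.017, 0) 386.48603500612705 225.94907676319266
(-0.046, 0.017, 0) 253.03476924651952 225.97834963713973
(-0.046, 0.017, 0.0095) 252.19482963624165 212.825657513322
(-0.065, 0.017, 0.0095) 224.29627776649815 212.832247216558
(-0.046, -0.03, 0.0095) 231.71226421576034 239.92274292057036
```

View pics/c2.png

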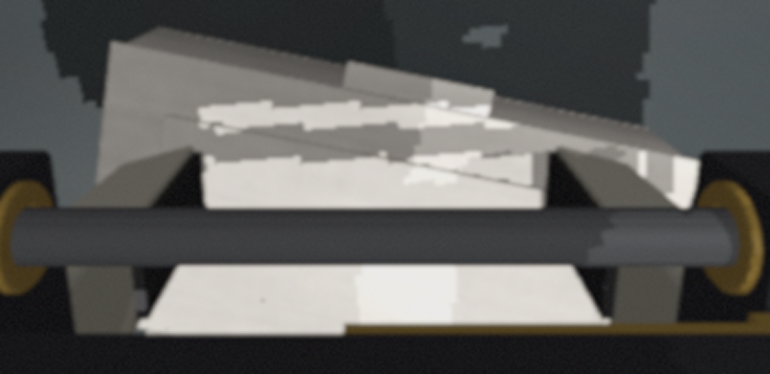

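Neither camera shows any box motion: the force is about 0 and the lid corner is still at x_r=-0.180. In the wrist image the fingertips are at about (240,230), hovering some 10 mm above the lid. The open fingers are shorter than tcp_to_tips suggests, so I'll raise the tool and check tip length against opening.

```bash
python3 -m creep '[{"dx":0,"dy":-0.05,"dz":0.02,"rx":0,"ry":0,"rz":0,"gripper":1},{"dx":0,"dy":-0.1,"dz":0.06,"rx":0,"ry":0,"rz":0,"gripper":0.4},{"dx":0,"dy":-0.1,"dz":0.06,"rx":0,"ry":0,"rz":0,"gripper":0.4},{"dx":0,"dy":-0.1,"dz":0.06,"rx":0,"ry":0,"rz":0,"gripper":0.4},{"dx":0,"dy":-0.1,"dz":0.06,"rx":0,"ry":0,"rz":0,"gripper":0.4}]'
python3 - <<'E'
from h import *
from cell import *
where(); print(robot.tcp_to_tips,[a for a in dir(robot) if a[0]!='_'])
s=status.observe();p,d=read_camera("wrist");np.savez('pics/w3.npz',p=p,W=world(d,"wrist",s))
cv2.imwrite('pics/w3.png',p[:,:,::-1])
E
```

```text
time: 5.75
tool_pos: [0.4932, 0.0358, 0.1257]
tool_rot: [-1.569, -0.0, 1.473]
contact_force: [-1.6, 0.1, 0.6]
opening: 0.0566
t 5.75 rail xy -0.2051 0.0098 z 0.1257 yaw [-1.569 -0.     1.473] F [-1.6  0.1  0.6] op 0.056630875297278026
0.017 ['IKError', 'hand_in', 'tcp_to_tips']
```

View pics/w3.png

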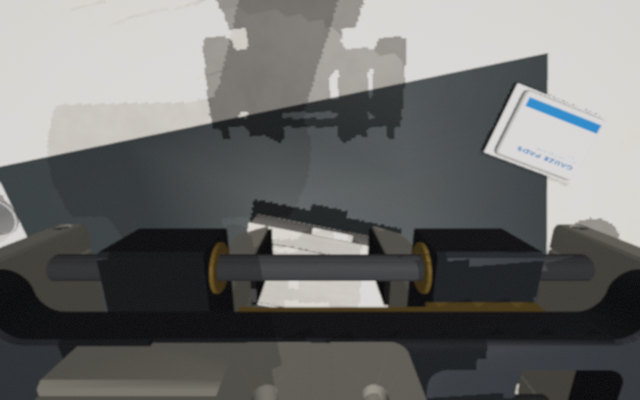

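Run:
```python
from h import *
from cell import *
W=np.load('pics/w3.npz')['W'];s=status.observe()
M=R.from_euler('xyz',s['tool_rot']).as_matrix();T=(W-s['tool_pos'])@M
for v in (222,226,230,234,240,246,252,285,300): print(v,[(u,*(T[v,u]*1000).round(0).astype(int)) for u in (110,150,200,235,240,250,260,268,275)])
p,d=read_camera("scene");np.savez('pics/s3.npz',p=p,W=world(d,"scene"));cv2.imwrite('pics/s3.png',p[:,:,::-1])
c=p[100:260,170:410,::-1];cv2.imwrite('pics/s3c.png',cv2.resize(c,None,fx=3,fy=3,interpolation=cv2.INTER_CUBIC))
```

```text
222 [(110, np.int64(-227), np.int64(125), np.int64(-35)), (150, np.int64(-184), np.int64(125), np.int64(-35)), (200, np.int64(-130), np.int64(124), np.int64(-35)), (235, np.int64(0), np.int64(-170), np.int64(69)), (240, np.int64(-86), np.int64(124), np.int64(-35)), (250, np.int64(-76), np.int64(126), np.int64(-36)), (260, np.int64(-59), np.int64(101), np.int64(-27)), (268, np.int64(-52), np.int64(105), np.int64(-28)), (275, np.int64(-46), np.int64(110), np.int64(-30))]
226 [(110, np.int64(-228), np.int64(124), np.int64(-39)), (150, np.int64(-185), np.int64(125), np.int64(-40)), (200, np.int64(-130), np.int64(125), np.int64(-40)), (235, np.int64(-92), np.int64(125), np.int64(-40)), (240, np.int64(-87), np.int64(124), np.int64(-39)), (250, np.int64(-67), np.int64(92), np.int64(-27)), (260, np.int64(-58), np.int64(91), np.int64(-27)), (268, np.int64(-50), np.int64(91), np.int64(-27)), (275, np.int64(-44), np.int64(98), np.int64(-30))]
230 [(110, np.int64(-229), np.int64(125), np.int64(-44)), (150, np.int64(-54), np.int64(-85), np.int64(36)), (200, np.int64(-37), np.int64(-85), np.int64(
[... 2403 characters left out ...]
 np.int64(-72), np.int64(9)), (250, np.int64(-30), np.int64(-59), np.int64(1)), (260, np.int64(-28), np.int64(-49), np.int64(-5)), (268, np.int64(-53), np.int64(90), np.int64(-90)), (275, np.int64(-46), np.int64(90), np.int64(-90))]
300 [(110, np.int64(-57), np.int64(-101), np.int64(22)), (150, np.int64(-46), np.int64(-102), np.int64(22)), (200, np.int64(-32), np.int64(-102), np.int64(22)), (235, np.int64(-31), np.int64(-79), np.int64(7)), (240, np.int64(-30), np.int64(-74), np.int64(4)), (250, np.int64(-30), np.int64(-60), np.int64(-6)), (260, np.int64(-62), np.int64(91), np.int64(-109)), (268, np.int64(-53), np.int64(89), np.int64(-107)), (275, np.int64(-46), np.int64(91), np.int64(-108))]
```

View pics/s3c.png

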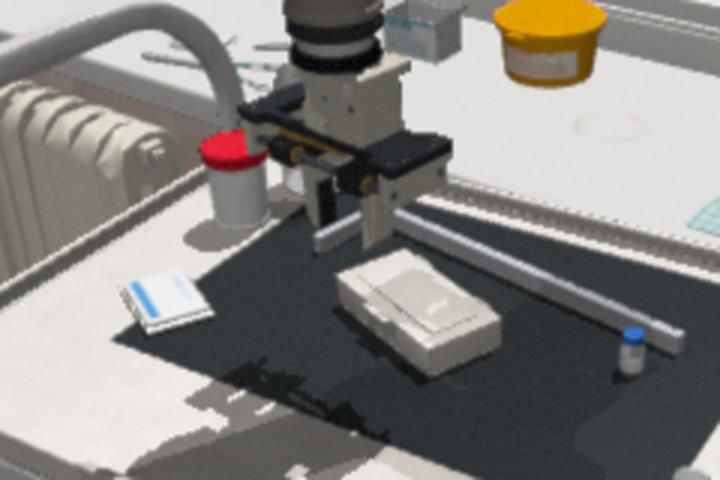

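Run:
```python
from h import *
W=np.load('pics/s3.npz')['W']
for v in range(170,186,2): print(v,[tuple((W[v,u]*1000).round(0).astype(int).tolist()) for u in (279,291,293,295,297,300)])
```

```text
170 [(497, 64, 151), (479, 4, 178), (481, 0, 178), (480, -8, 182), (448, -43, 206), (455, -46, 204)]
172 [(496, 63, 146), (480, 6, 171), (477, -3, 175), (482, -6, 174), (487, -8, 172), (499, -8, 167)]
174 [(495, 63, 141), (480, 7, 165), (477, -3, 170), (481, -6, 169), (489, -6, 165), (498, -9, 162)]
176 [(643, 206, 20), (478, 5, 160), (478, -2, 163), (482, -5, 162), (488, -7, 160), (500, -6, 154)]
178 [(635, 199, 18), (477, 5, 155), (479, 0, 156), (483, -4, 155), (488, -6, 153), (700, 165, -1)]
180 [(634, 198, 11), (479, 7, 148), (479, 0, 150), (483, -4, 150), (679, 161, 2), (685, 153, 2)]
182 [(631, 197, 6), (479, 7, 142), (486, 7, 139), (671, 164, -3), (671, 155, 0), (677, 147, 0)]
184 [(627, 194, 1), (650, 162, 1), (653, 156, 1), (659, 153, -1), (662, 147, 0), (667, 139, 0)]
```

Both cameras agree that the real tips sit about 16 mm behind the reported TCP (tip z 0.141 against TCP z 0.126), so the stated +17 mm is wrong. I'll put the TCP at z≈-0.006 and check the force on the way down.

```bash
python3 -m creep '[{"dx":0,"dy":0.05,"dz":0,"rx":0,"ry":0,"rz":0,"gripper":1},{"dx":0,"dy":0.09,"dz":0,"rx":0,"ry":0,"rz":0,"gripper":1},{"dx":0,"dy":0.11,"dz":0,"rx":0,"ry":0,"rz":0,"gripper":1},{"dx":0,"dy":0.118,"dz":0,"rx":0,"ry":0,"rz":0,"gripper":1},{"dx":0,"dy":0.118,"dz":0,"rx":0,"ry":0,"rz":0,"gripper":1}]'; python3 -m creep '[{"dx":0,"dy":0.003,"dz":0,"rx":0,"ry":0,"rz":0,"gripper":1},{"dx":0,"dy":0.006,"dz":0,"rx":0,"ry":0,"rz":0,"gripper":1},{"dx":0,"dy":0.009,"dz":0,"rx":0,"ry":0,"rz":0,"gripper":1}]'; python3 -m creep '[{"dx":0,"dy":0.003,"dz":0,"rx":0,"ry":0,"rz":0,"gripper":1},{"dx":0,"dy":0.005,"dz":0,"rx":0,"ry":0,"rz":0,"gripper":1},{"dx":0,"dy":0.005,"dz":0,"rx":0,"ry":0,"rz":0,"gripper":1}]';  python3 -c "
from h import *
where()"
```

```text
time: 6.48
tool_pos: [0.4932, 0.0358, 0.0085]
tool_rot: [-1.57, -0.0, 1.473]
contact_force: [0.8, -0.3, 0.2]
opening: 0.0905
time: 6.85
tool_pos: [0.4935, 0.0358, 0.0002]
tool_rot: [-1.572, -0.0, 1.473]
contact_force: [0.3, 0.2, 0.2]
opening: 0.0918
time: 7.22
tool_pos: [0.4931, 0.0359, -0.0053]
tool_rot: [-1.57, -0.0, 1.473]
contact_force: [-0.1, 0.7, -0.1]
opening: 0.0916
t 7.225 rail xy -0.2051 0.0099 z -0.0053 yaw [-1.57  -0.     1.473] F [-0.1  0.7 -0.1] op 0.09155808594355243
```

```bash
python3 -m creep '[{"dx":0,"dy":0,"dz":-0.008,"rx":0,"ry":0,"rz":0,"gripper":1},{"dx":0,"dy":0,"dz":-0.014,"rx":0,"ry":0,"rz":0,"gripper":1},{"dx":0,"dy":0,"dz":-0.019,"rx":0,"ry":0,"rz":0,"gripper":1},{"dx":0,"dy":0,"dz":-0.024,"rx":0,"ry":0,"rz":0,"gripper":1},{"dx":0,"dy":0,"dz":-0.029,"rx":0,"ry":0,"rz":0,"gripper":1}]'; python3 -m creep '[{"dx":0,"dy":0,"dz":-0.005,"rx":0,"ry":0,"rz":0,"gripper":1},{"dx":0,"dy":0,"dz":-0.01,"rx":0,"ry":0,"rz":0,"gripper":1},{"dx":0,"dy":0,"dz":-0.015,"rx":0,"ry":0,"rz":0,"gripper":1},{"dx":0,"dy":0,"dz":-0.02,"rx":0,"ry":0,"rz":0,"gripper":1},{"dx":0,"dy":0,"dz":-0.025,"rx":0,"ry":0,"rz":0,"gripper":1},{"dx":0,"dy":0,"dz":-0.03,"rx":0,"ry":0,"rz":0,"gripper":1}]';  python3 - <<'E'
from h import *
from cell import *
where()
n="wrist"
s=status.observe();p,d=read_camera(n)
np.savez(f'pics/{n}4.npz',p=p,W=world(d,n,s))
cv2.imwrite(f'pics/{n}4.png',p[:,:,::-1])
E
```

```text
time: 7.85
tool_pos: [0.5223, 0.033, -0.0052]
tool_rot: [-1.57, -0.0, 1.473]
contact_force: [-1.8, -0.5, 0.4]
opening: 0.0915
time: 8.6
tool_pos: [0.5523, 0.0301, -0.0051]
tool_rot: [-1.571, -0.0, 1.473]
contact_force: [-2.1, -0.7, -0.0]
opening: 0.0917
t 8.6 rail xy -0.1457 0.0099 z -0.0051 yaw [-1.571 -0.     1.473] F [-2.1 -0.7 -0. ] op 0.09169399231683778
```

View pics/wrist4.png

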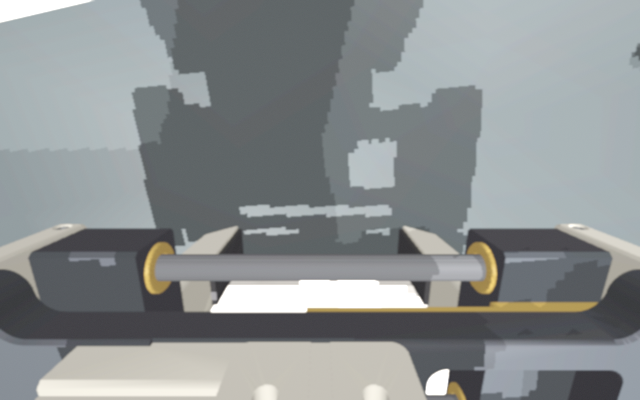

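The fingers are now pushing with about 2 N, and the front edge lies square across (215–425, 282). I'll continue to about 10 mm short of the rail.

```bash
python3 -m creep '[{"dx":0,"dy":0,"dz":-0.005,"rx":0,"ry":0,"rz":0,"gripper":1},{"dx":0,"dy":0,"dz":-0.01,"rx":0,"ry":0,"rz":0,"gripper":1},{"dx":0,"dy":0,"dz":-0.015,"rx":0,"ry":0,"rz":0,"gripper":1},{"dx":0,"dy":0,"dz":-0.02,"rx":0,"ry":0,"rz":0,"gripper":1},{"dx":0,"dy":0,"dz":-0.025,"rx":0,"ry":0,"rz":0,"gripper":1},{"dx":0,"dy":0,"dz":-0.029,"rx":0,"ry":0,"rz":0,"gripper":1},{"dx":0,"dy":0,"dz":-0.032,"rx":0,"ry":0,"rz":0,"gripper":1},{"dx":0,"dy":0,"dz":-0.032,"rx":0,"ry":0,"rz":0,"gripper":1}]';python3 -m creep '[{"dx":0,"dy":0,"dz":0.01,"rx":0,"ry":0,"rz":0,"gripper":1},{"dx":0,"dy":-0.02,"dz":0.03,"rx":0,"ry":0,"rz":0,"gripper":1},{"dx":0,"dy":-0.075,"dz":0.05,"rx":0,"ry":0,"rz":0,"gripper":1},{"dx":0,"dy":-0.13,"dz":0.07,"rx":0,"ry":0,"rz":0,"gripper":1},{"dx":0,"dy":-0.18,"dz":0.09,"rx":0,"ry":0,"rz":0,"gripper":1},{"dx":0,"dy":-0.18,"dz":0.09,"rx":0,"ry":0,"rz":0,"gripper":1},{"dx":0,"dy":-0.18,"dz":0.09,"rx":0,"ry":0,"rz":0,"gripper":1}]';  python3 - <<'E'
from h import *
from cell import *
where()
n="wrist"
s=status.observe();p,d=read_camera(n)
np.savez(f'pics/{n}5.npz',p=p,W=world(d,n,s))
cv2.imwrite(f'pics/{n}5.png',p[:,:,::-1])
E
```

```text
time: 9.65
tool_pos: [0.5845, 0.0269, -0.005]
tool_rot: [-1.572, -0.0, 1.473]
contact_force: [-0.1, -0.7, -0.5]
opening: 0.0919
time: 10.52
tool_pos: [0.4938, 0.0358, 0.1746]
tool_rot: [-1.571, -0.0, 1.473]
contact_force: [-0.2, -0.1, -0.4]
opening: 0.0913
t 10.525 rail xy -0.2044 0.0098 z 0.1746 yaw [-1.571 -0.     1.473] F [-0.2 -0.1 -0.4] op 0.09127800578728423
```

View pics/wrist5.png

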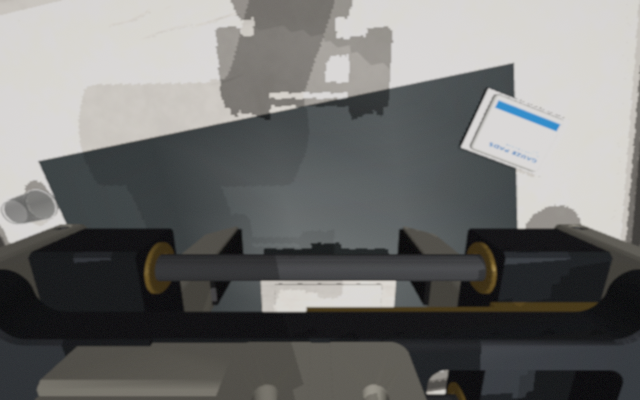

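Run:
```python
from h import *
from cell import *
W=np.load('pics/wrist5.npz')['W']
def rf(w): q=w[:2]-O; return np.r_[q@ex,q@ey,w[2]].round(4)
for u,v in((264,292),(264,284),(392,284),(392,300),(330,283),(325,300)): print(u,v,rf(W[v,u]))
m=(W[...,2]>.03)&(W[...,2]<.04);
for v in (284,290,296,302):
  k=np.nonzero(m[v,200:450])[0]+200; print(v,k[0],k[-1],rf(W[v,k[0]]),rf(W[v,k[-1]]))
print(status.observe()['qpos'].round(3))
goal(-.06,-.11,.175,-.098)
```

```text
264 292 [-0.0741 -0.0582  0.0349]
264 284 [-0.0853 -0.0576  0.0353]
392 284 [-0.0856  0.0967  0.0358]
392 300 [-0.0636  0.0981  0.0359]
330 283 [-0.0859  0.0221  0.0341]
325 300 [-0.0634  0.0161  0.0355]
284 261 394 [-0.0849 -0.0614  0.0347] [-0.0848  0.0995  0.0345]
290 261 394 [-0.0765 -0.0619  0.0343] [-0.0769  0.0999  0.035 ]
296 261 393 [-0.0684 -0.0622  0.0347] [-0.0683  0.0994  0.0345]
302 262 393 [-0.0598 -0.0615  0.0344] [-0.0602  0.0998  0.0349]
[-0.083  0.327  1.668  0.     1.148 -1.556]
goal world [ 0.6258 -0.0976  0.175 ] d [-0.1198 -0.0014 -0.1446] rot [-1.3000e-03  1.5709e+00 -1.2000e-03]
```

```bash
python3 -m creep '[{"dx":-0.01,"dy":0,"dz":-0.015,"rx":0,"ry":0.16,"rz":0,"gripper":0.33},{"dx":-0.02,"dy":0,"dz":-0.03,"rx":0,"ry":0.32,"rz":0,"gripper":0.33},{"dx":-0.03,"dy":0,"dz":-0.045,"rx":0,"ry":0.48,"rz":0,"gripper":0.33},{"dx":-0.04,"dy":0,"dz":-0.06,"rx":0,"ry":0.64,"rz":0,"gripper":0.33},{"dx":-0.05,"dy":0,"dz":-0.075,"rx":0,"ry":0.8,"rz":0,"gripper":0.33},{"dx":-0.065,"dy":0,"dz":-0.09,"rx":0,"ry":0.96,"rz":0,"gripper":0.33},{"dx":-0.08,"dy":0,"dz":-0.105,"rx":0,"ry":1.12,"rz":0,"gripper":0.33},{"dx":-0.095,"dy":0,"dz":-0.12,"rx":0,"ry":1.28,"rz":0,"gripper":0.33},{"dx":-0.105,"dy":0,"dz":-0.135,"rx":0,"ry":1.44,"rz":0,"gripper":0.33},{"dx":-0.105,"dy":0,"dz":-0.145,"rx":0,"ry":1.571,"rz":0,"gripper":0.33},{"dx":-0.105,"dy":0,"dz":-0.145,"rx":0,"ry":1.571,"rz":0,"gripper":0.33},{"dx":-0.105,"dy":0,"dz":-0.145,"rx":0,"ry":1.571,"rz":0,"gripper":0.33}]';  python3 - <<'E'
from h import *
from cell import *
where()
n="wrist"
s=status.observe();p,d=read_camera(n)
np.savez(f'pics/{n}6.npz',p=p,W=world(d,n,s))
cv2.imwrite(f'pics/{n}6.png',p[:,:,::-1])
goal(-.06,-.095,-.005,-.098)
E
```

```text
time: 12.08
tool_pos: [0.6276, -0.0826, 0.1735]
tool_rot: [-1.57, 0.002, -0.095]
contact_force: [-0.2, -0.2, -0.3]
opening: 0.0304
t 12.075 rail xy -0.0597 -0.0949 z 0.1735 yaw [-1.57   0.002 -0.095] F [-0.2 -0.2 -0.3] op 0.030380441271436024
goal world [ 0.6273 -0.0827 -0.005 ] d [-1.00e-04  1.79e-01 -1.00e-04] rot [-0.0003  0.0023 -0.0017]
```

View pics/wrist6.png

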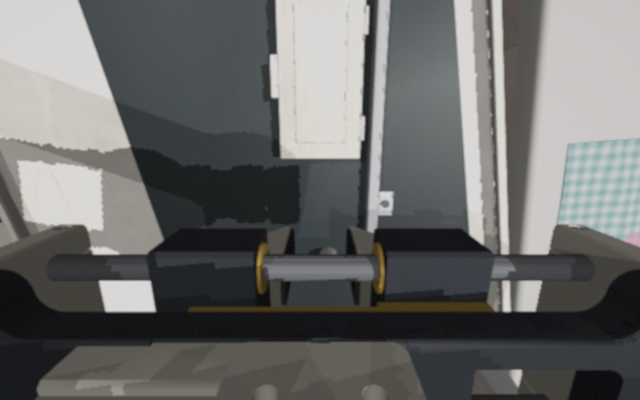

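The wrist view shows the box end at (280–362, 158), parallel to the rail (its near edge is around u=370). The path down at the end is clear, so I'll descend.

```bash
python3 - <<'E'
from h import *
W=np.load('pics/wrist6.npz')['W']
def rf(w): q=w[:2]-O; return np.r_[q@ex,q@ey,w[2]].round(4)
for v in (20,60,100,150):
    print(v,[tuple(rf(W[v,u])) for u in (286,360,374,380)])
m=(W[...,2]>.03)&(W[...,2]<.04);m[170:]=0;m[:,400:]=0
for v in (10,50,100,150):
  k=np.nonzero(m[v])[0];print(v,k[0],k[-1],rf(W[v,k[0]]),rf(W[v,k[-1]]))
E
python3 -m creep '[{"dx":0,"dy":0.05,"dz":0,"rx":0,"ry":0,"rz":0,"gripper":0.33},{"dx":0,"dy":0.1,"dz":0,"rx":0,"ry":0,"rz":0,"gripper":0.33},{"dx":0,"dy":0.14,"dz":0,"rx":0,"ry":0,"rz":0,"gripper":0.33},{"dx":0,"dy":0.165,"dz":0,"rx":0,"ry":0,"rz":0,"gripper":0.33},{"dx":0,"dy":0.174,"dz":0,"rx":0,"ry":0,"rz":0,"gripper":0.33},{"dx":0,"dy":0.178,"dz":0,"rx":0,"ry":0,"rz":0,"gripper":0.33},{"dx":0,"dy":0.178,"dz":0,"rx":0,"ry":0,"rz":0,"gripper":0.33}]'
```

```text
20 [(np.float64(-0.0924), np.float64(0.069), np.float64(0.0351)), (np.float64(-0.0219), np.float64(0.0693), np.float64(0.0344)), (np.float64(-0.0042), np.float64(0.0775), np.float64(0.0078)), (np.float64(-0.0007), np.float64(0.0729), np.float64(0.0229))]
60 [(np.float64(-0.0935), np.float64(0.0343), np.float64(0.0338)), (np.float64(-0.0206), np.float64(0.0342), np.float64(0.035)), (np.float64(-0.0044), np.float64(0.0371), np.float64(0.0205)), (np.float64(0.0017), np.float64(0.037), np.float64(0.0211))]
100 [(np.float64(-0.0944), np.float64(-0.0032), np.float64(0.0348)), (np.float64(-0.0191), np.float64(-0.003), np.float64(0.0343)), (np.float64(-0.0029), np.float64(-0.0021), np.float64(0.0231)), (np.float64(0.0036), np.float64(-0.002), np.float64(0.0222))]
150 [(np.float64(-0.0957), np.float64(-0.0534), np.float64(0.036)), (np.float64(-0.0127), np.float64(-0.0563), np.float64(0.0011)), (np.float64(-0.0), np.float64(-0.0544), np.float64(0.0219)), (np.float64(0.0064), np.float64(-0.0543), np.float64(0.0228))]
10 276 367 [-0.1017  0.0776  0.0342] [-0.0156  0.0775  0.035 ]
50 277 362 [-0.102   0.0432  0.0342] [-0.0188  0.0435  0.0335]
100 279 360 [-0.1016 -0.0031  0.0341] [-0.0191 -0.003   0.0343]
150 280 357 [-0.1024 -0.0536  0.0336] [-0.0204 -0.0533  0.0347]
time: 13.0
tool_pos: [0.6289, -0.083, -0.0022]
tool_rot: [-1.571, -0.001, -0.098]
contact_force: [0.0, -1.1, 0.2]
opening: 0.0301
```

```bash
python3 -m creep '[{"dx":0,"dy":0,"dz":0.01,"rx":0,"ry":0,"rz":0,"gripper":0.33},{"dx":0,"dy":0,"dz":0.016,"rx":0,"ry":0,"rz":0,"gripper":0.33},{"dx":0,"dy":0,"dz":0.021,"rx":0,"ry":0,"rz":0,"gripper":0.33},{"dx":0,"dy":0,"dz":0.026,"rx":0,"ry":0,"rz":0,"gripper":0.33},{"dx":0,"dy":0,"dz":0.031,"rx":0,"ry":0,"rz":0,"gripper":0.33},{"dx":0,"dy":0,"dz":0.036,"rx":0,"ry":0,"rz":0,"gripper":0.33},{"dx":0,"dy":0,"dz":0.041,"rx":0,"ry":0,"rz":0,"gripper":0.33},{"dx":0,"dy":0,"dz":0.046,"rx":0,"ry":0,"rz":0,"gripper":0.33},{"dx":0,"dy":0,"dz":0.051,"rx":0,"ry":0,"rz":0,"gripper":0.33},{"dx":0,"dy":0,"dz":0.056,"rx":0,"ry":0,"rz":0,"gripper":0.33}]';  python3 - <<'E'
from h import *
from cell import *
where()
n="wrist"
s=status.observe();p,d=read_camera(n)
W=world(d,n,s);np.savez(f'pics/{n}7.npz',p=p,W=W)
cv2.imwrite(f'pics/{n}7.png',p[:,:,::-1])
E
```

```text
time: 14.25
tool_pos: [0.6338, -0.0268, -0.0031]
tool_rot: [-1.571, -0.0, -0.098]
contact_force: [-0.8, -3.1, 3.5]
opening: 0.0302
t 14.25 rail xy -0.059 -0.0388 z -0.0031 yaw [-1.571 -0.    -0.098] F [-0.8 -3.1  3.5] op 0.030211119845035793
```

View pics/wrist7.png

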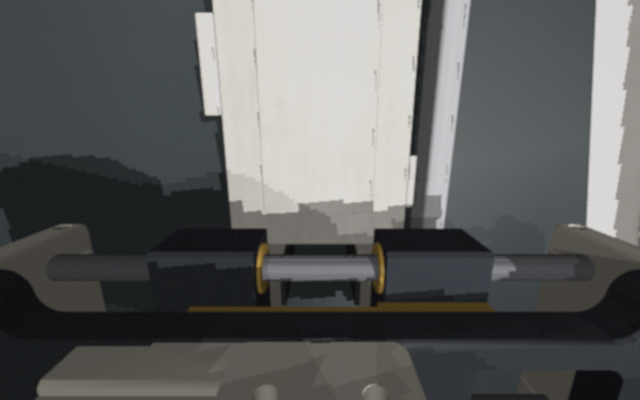

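The box is sliding straight beside the rail. I'll continue toward the stop.

```bash
python3 -m creep '[{"dx":0,"dy":0,"dz":0.005,"rx":0,"ry":0,"rz":0,"gripper":0.33},{"dx":0,"dy":0,"dz":0.01,"rx":0,"ry":0,"rz":0,"gripper":0.33},{"dx":0,"dy":0,"dz":0.015,"rx":0,"ry":0,"rz":0,"gripper":0.33},{"dx":0,"dy":0,"dz":0.02,"rx":0,"ry":0,"rz":0,"gripper":0.33},{"dx":0,"dy":0,"dz":0.025,"rx":0,"ry":0,"rz":0,"gripper":0.33},{"dx":0,"dy":0,"dz":0.03,"rx":0,"ry":0,"rz":0,"gripper":0.33},{"dx":0,"dy":0,"dz":0.035,"rx":0,"ry":0,"rz":0,"gripper":0.33},{"dx":0,"dy":0,"dz":0.04,"rx":0,"ry":0,"rz":0,"gripper":0.33},{"dx":0,"dy":0,"dz":0.044,"rx":0,"ry":0,"rz":0,"gripper":0.33}]'; python3 -m creep '[{"dx":0,"dy":0,"dz":0.003,"rx":0,"ry":0,"rz":0,"gripper":0.33},{"dx":0,"dy":0,"dz":0.005,"rx":0,"ry":0,"rz":0,"gripper":0.33}]'
python3 - <<'E'
from h import *
from cell import *
where()
n="wrist"
s=status.observe();p,d=read_camera(n)
W=world(d,n,s);np.savez(f'pics/{n}8.npz',p=p,W=W)
cv2.imwrite(f'pics/{n}8.png',p[:,:,::-1])
E
```

```text
time: 15.42
tool_pos: [0.6381, 0.017, -0.0031]
tool_rot: [-1.571, 0.0, -0.098]
contact_force: [-0.9, -3.0, 1.1]
opening: 0.0306
time: 15.68
tool_pos: [0.6386, 0.0218, -0.0031]
tool_rot: [-1.571, 0.0, -0.098]
contact_force: [-0.1, -2.8, 1.0]
opening: 0.0306
t 15.675 rail xy -0.059 0.0101 z -0.0031 yaw [-1.571  0.    -0.098] F [-0.1 -2.8  1. ] op 0.030628528092331988
```

View pics/wrist8.png

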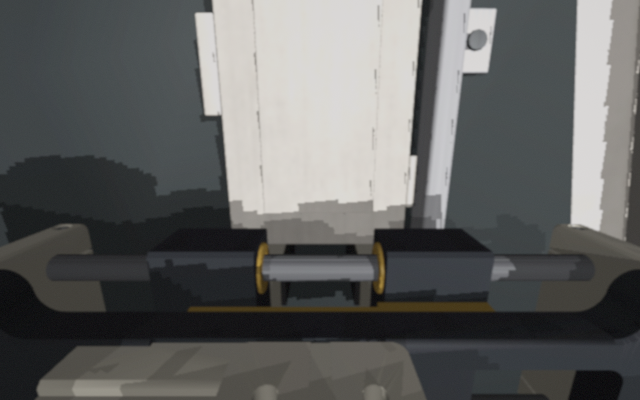

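Still sliding at about 3 N, with the stop expected within a few millimetres. I'll advance in small steps and watch for the force to rise.

```bash
python3 -m creep '[{"dx":0,"dy":0,"dz":0.001,"rx":0,"ry":0,"rz":0,"gripper":0.33},{"dx":0,"dy":0,"dz":0.002,"rx":0,"ry":0,"rz":0,"gripper":0.33}]';python3 -m creep '[{"dx":0,"dy":0,"dz":0.001,"rx":0,"ry":0,"rz":0,"gripper":0.33},{"dx":0,"dy":0,"dz":0.002,"rx":0,"ry":0,"rz":0,"gripper":0.33}]'
```

```text
time: 15.98
tool_pos: [0.6387, 0.0227, -0.0031]
tool_rot: [-1.572, 0.0, -0.098]
contact_force: [-1.2, -8.9, 1.7]
opening: 0.0303
time: 16.23
tool_pos: [0.6385, 0.0228, -0.0031]
tool_rot: [-1.574, 0.001, -0.098]
contact_force: [-2.6, -15.9, 2.2]
opening: 0.0303
```

The box is against the stop: the force rose to 16 N with no further motion. I'll back off, turn back, and square it to the rail from the front.

```bash
python3 -m creep '[{"dx":0,"dy":0,"dz":-0.008,"rx":0,"ry":0,"rz":0,"gripper":0.33},{"dx":0,"dy":0,"dz":-0.03,"rx":0,"ry":0,"rz":0,"gripper":0.33},{"dx":0,"dy":-0.05,"dz":-0.04,"rx":0,"ry":0,"rz":0,"gripper":0.33},{"dx":0,"dy":-0.11,"dz":-0.04,"rx":0,"ry":0,"rz":0,"gripper":0.33},{"dx":0,"dy":-0.16,"dz":-0.04,"rx":0,"ry":0,"rz":0,"gripper":0.33},{"dx":0,"dy":-0.16,"dz":-0.04,"rx":0,"ry":0,"rz":0,"gripper":0.33},{"dx":0,"dy":-0.16,"dz":-0.04,"rx":0,"ry":0,"rz":0,"gripper":0.33}]'
python3 - <<'E'
from h import *
from cell import *
where()
n="wrist"
s=status.observe();p,d=read_camera(n)
W=world(d,n,s);np.savez(f'pics/{n}9.npz',p=p,W=W)
cv2.imwrite(f'pics/{n}9.png',p[:,:,::-1])
goal(-.155,.102,.157,1.473)
E
```

```text
time: 17.1
tool_pos: [0.6345, -0.0147, 0.1562]
tool_rot: [-1.57, 0.001, -0.098]
contact_force: [-0.0, -0.6, -0.7]
opening: 0.0299
t 17.1 rail xy -0.0595 -0.0267 z 0.1562 yaw [-1.57e+00  1.00e-03 -9.80e-02] F [-0.  -0.6 -0.7] op 0.029894480482531825
goal world [0.552  0.1227 0.157 ] d [-0.0952 -0.0013  0.1285] rot [-0.0025 -1.5713 -0.0019]
```

View pics/wrist9.png

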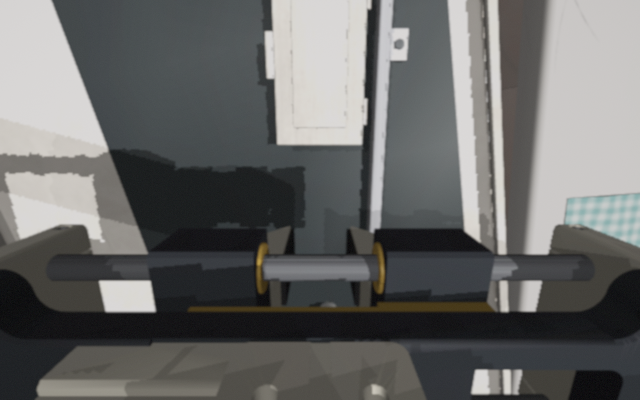

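The box is still parallel to the rail, with its near end at (277–365, 144) and a gap of several millimetres at the back. Moving to the front side.

```bash
python3 -m creep '[{"dx":-0.012,"dy":0,"dz":0.01,"rx":0,"ry":-0.16,"rz":0,"gripper":0.65},{"dx":-0.024,"dy":0,"dz":0.02,"rx":0,"ry":-0.32,"rz":0,"gripper":0.65},{"dx":-0.036,"dy":0,"dz":0.03,"rx":0,"ry":-0.48,"rz":0,"gripper":0.65},{"dx":-0.048,"dy":0,"dz":0.04,"rx":0,"ry":-0.64,"rz":0,"gripper":0.65},{"dx":-0.06,"dy":0,"dz":0.055,"rx":0,"ry":-0.8,"rz":0,"gripper":0.65},{"dx":-0.072,"dy":0,"dz":0.07,"rx":0,"ry":-0.96,"rz":0,"gripper":0.65},{"dx":-0.084,"dy":0,"dz":0.085,"rx":0,"ry":-1.12,"rz":0,"gripper":0.65},{"dx":-0.095,"dy":0,"dz":0.1,"rx":0,"ry":-1.28,"rz":0,"gripper":0.65},{"dx":-0.095,"dy":0,"dz":0.115,"rx":0,"ry":-1.44,"rz":0,"gripper":0.65},{"dx":-0.095,"dy":0,"dz":0.128,"rx":0,"ry":-1.571,"rz":0,"gripper":0.65},{"dx":-0.095,"dy":0,"dz":0.128,"rx":0,"ry":-1.571,"rz":0,"gripper":0.65},{"dx":-0.095,"dy":0,"dz":0.128,"rx":0,"ry":-1.571,"rz":0,"gripper":0.65}]'
python3 - <<'E'
from h import *
from cell import *
where()
n="wrist"
s=status.observe();p,d=read_camera(n)
W=world(d,n,s);np.savez(f'pics/{n}10.npz',p=p,W=W)
cv2.imwrite(f'pics/{n}10.png',p[:,:,::-1])
goal(-.155,.102,-.005,1.473)
E
```

```text
time: 18.65
tool_pos: [0.5526, 0.122, 0.1559]
tool_rot: [-1.569, 0.0, 1.47]
contact_force: [0.5, -0.4, 0.1]
opening: 0.06
t 18.65 rail xy -0.1544 0.1013 z 0.1559 yaw [-1.569  0.     1.47 ] F [ 0.5 -0.4  0.1] op 0.05996869465475086
goal world [ 0.552   0.1227 -0.005 ] d [0.0008 0.1612 0.0005] rot [-0.0014 -0.0024 -0.0003]
```

View pics/wrist10.png

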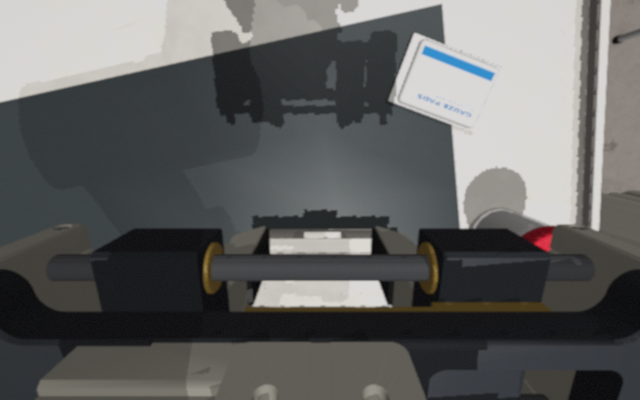

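```bash
python3 -m creep '[{"dx":0,"dy":0.05,"dz":0,"rx":0,"ry":0,"rz":0,"gripper":0.65},{"dx":0,"dy":0.1,"dz":0,"rx":0,"ry":0,"rz":0,"gripper":0.65},{"dx":0,"dy":0.135,"dz":0,"rx":0,"ry":0,"rz":0,"gripper":0.65},{"dx":0,"dy":0.152,"dz":0,"rx":0,"ry":0,"rz":0,"gripper":0.65},{"dx":0,"dy":0.16,"dz":0,"rx":0,"ry":0,"rz":0,"gripper":0.65},{"dx":0,"dy":0.16,"dz":-0.008,"rx":0,"ry":0,"rz":0,"gripper":0.65},{"dx":0,"dy":0.16,"dz":-0.016,"rx":0,"ry":0,"rz":0,"gripper":0.65},{"dx":0,"dy":0.16,"dz":-0.024,"rx":0,"ry":0,"rz":0,"gripper":0.65},{"dx":0,"dy":0.16,"dz":-0.032,"rx":0,"ry":0,"rz":0,"gripper":0.65},{"dx":0,"dy":0.16,"dz":-0.038,"rx":0,"ry":0,"rz":0,"gripper":0.65},{"dx":0,"dy":0.16,"dz":-0.043,"rx":0,"ry":0,"rz":0,"gripper":0.65},{"dx":0,"dy":0.16,"dz":-0.047,"rx":0,"ry":0,"rz":0,"gripper":0.65}]'; python3 -m creep '[{"dx":0,"dy":0,"dz":-0.002,"rx":0,"ry":0,"rz":0,"gripper":0.65},{"dx":0,"dy":0,"dz":-0.004,"rx":0,"ry":0,"rz":0,"gripper":0.65}]'; python3 -c "
from h import *
where()"
```

```text
time: 20.2
tool_pos: [0.5992, 0.1179, -0.0032]
tool_rot: [-1.569, 0.0, 1.473]
contact_force: [-3.7, 1.2, 3.0]
opening: 0.06
time: 20.45
tool_pos: [0.6035, 0.1175, -0.0032]
tool_rot: [-1.57, 0.0, 1.473]
contact_force: [-3.9, -0.5, 0.3]
opening: 0.0595
t 20.45 rail xy -0.1033 0.1019 z -0.0032 yaw [-1.57   0.     1.473] F [-3.9 -0.5  0.3] op 0.059507401234418125
```

```bash
python3 -m creep '[{"dx":0,"dy":0,"dz":-0.001,"rx":0,"ry":0,"rz":0,"gripper":0.65},{"dx":0,"dy":0,"dz":-0.002,"rx":0,"ry":0,"rz":0,"gripper":0.65}]';python3 -m creep '[{"dx":0,"dy":0,"dz":-0.001,"rx":0,"ry":0,"rz":0,"gripper":0.65},{"dx":0,"dy":0,"dz":-0.002,"rx":0,"ry":0,"rz":0,"gripper":0.65}]';  python3 -c "
from h import *
where()"
```

```text
time: 20.7
tool_pos: [0.6057, 0.1173, -0.0032]
tool_rot: [-1.571, -0.0, 1.473]
contact_force: [-2.3, 0.2, 0.1]
opening: 0.06
time: 20.95
tool_pos: [0.6078, 0.1171, -0.0032]
tool_rot: [-1.571, -0.0, 1.473]
contact_force: [-5.0, 1.7, 0.0]
opening: 0.0595
t 20.95 rail xy -0.099 0.1019 z -0.0032 yaw [-1.571 -0.     1.473] F [-5.   1.7  0. ] op 0.05948390282237221
```

```bash
python3 -m creep '[{"dx":0,"dy":0,"dz":-0.001,"rx":0,"ry":0,"rz":0,"gripper":0.65},{"dx":0,"dy":0,"dz":-0.002,"rx":0,"ry":0,"rz":0,"gripper":0.65}]';python3 -m creep '[{"dx":0,"dy":0,"dz":-0.001,"rx":0,"ry":0,"rz":0,"gripper":0.65},{"dx":0,"dy":0,"dz":-0.002,"rx":0,"ry":0,"rz":0,"gripper":0.65}]';  python3 -c "
from h import *
where()"
```

```text
time: 21.2
tool_pos: [0.6078, 0.1172, -0.0033]
tool_rot: [-1.566, 0.0, 1.473]
contact_force: [-10.9, 0.5, 6.1]
opening: 0.0597
time: 21.45
tool_pos: [0.6078, 0.1172, -0.0033]
tool_rot: [-1.562, 0.001, 1.473]
contact_force: [-17.3, 1.1, 9.6]
opening: 0.0601
t 21.45 rail xy -0.099 0.102 z -0.0033 yaw [-1.562e+00  1.000e-03  1.473e+00] F [-17.3   1.1   9.6] op 0.06006026274595568
```

Now firmly against the rail: 17 N with no motion. I'll retreat to clear the view and check.

```bash
python3 -m creep '[{"dx":0,"dy":0,"dz":0.008,"rx":0,"ry":0,"rz":0,"gripper":0.65},{"dx":0,"dy":0,"dz":0.035,"rx":0,"ry":0,"rz":0,"gripper":0.65},{"dx":0,"dy":-0.04,"dz":0.06,"rx":0,"ry":0,"rz":0,"gripper":0.65},{"dx":0,"dy":-0.09,"dz":0.09,"rx":0,"ry":0,"rz":0,"gripper":0.65},{"dx":-0.03,"dy":-0.14,"dz":0.11,"rx":0,"ry":0,"rz":0,"gripper":0.65},{"dx":-0.07,"dy":-0.18,"dz":0.14,"rx":0,"ry":0,"rz":0,"gripper":0.65},{"dx":-0.11,"dy":-0.2,"dz":0.17,"rx":0,"ry":0,"rz":0,"gripper":0.65},{"dx":-0.16,"dy":-0.2,"dz":0.18,"rx":0,"ry":0,"rz":0,"gripper":0.65},{"dx":-0.22,"dy":-0.2,"dz":0.18,"rx":0,"ry":0,"rz":0,"gripper":0.65},{"dx":-0.27,"dy":-0.2,"dz":0.18,"rx":0,"ry":0,"rz":0,"gripper":0.65},{"dx":-0.27,"dy":-0.2,"dz":0.18,"rx":0,"ry":0,"rz":0,"gripper":0.65},{"dx":-0.27,"dy":-0.2,"dz":0.18,"rx":0,"ry":0,"rz":0,"gripper":0.65}]'
python3 - <<'E'
from h import *
from cell import *
where()
p,d=read_camera("top");W=world(d);np.savez('pics/top11.npz',p=p,d=d)
cv2.imwrite('pics/top11.png',cv2.resize(p[120:270,180:450,::-1],None,fx=2.9,fy=2.9,interpolation=cv2.INTER_CUBIC))
E
```

```text
time: 22.95
tool_pos: [0.4066, -0.1343, 0.1971]
tool_rot: [-1.572, -0.0, 1.472]
contact_force: [0.0, -0.3, -0.7]
opening: 0.06
t 22.95 rail xy -0.2746 -0.1679 z 0.1971 yaw [-1.572 -0.     1.472] F [ 0.  -0.3 -0.7] op 0.06000115873746054
```

View pics/top11.png

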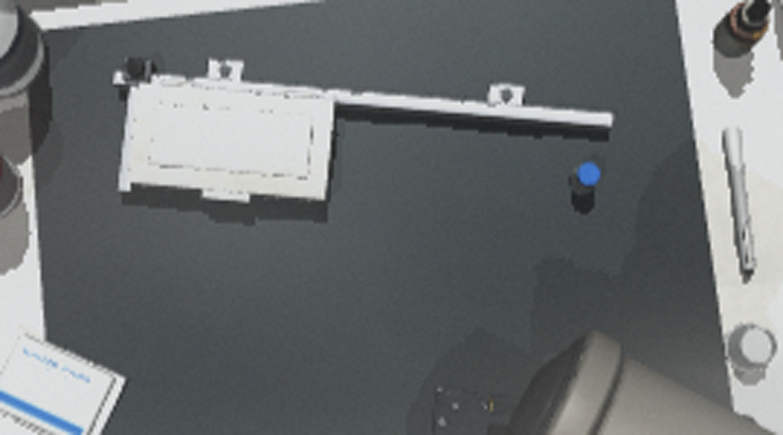

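Run:
```python
from h import *
f=np.load('pics/top11.npz');p=f['p'];d=f['d'];g=p.mean(-1)
def fr(q): q=q[...,:2]-O; return np.stack([q@ex,q@ey],-1)*1000
def sub(prof,th):  # first index where crosses from bright to dark
    k=np.nonzero((prof[:-1]>th)&(prof[1:]<=th))[0][-1]; return k+(prof[k]-th)/(prof[k]-prof[k+1])
V=np.arange(156,184,2)
q=fr(ray(np.array([285+sub(g[v,285:305],120) for v in V]),V,.034)); fx=np.polyfit(q[:,0],q[:,1],1); print('right end',q[:,1].mean(),'slope',fx[0])
U=np.r_[226:248,268:290]
q=fr(ray(U,np.array([175+sub(g[175:195,u],120) for u in U]),.034)); f=np.polyfit(q[:,1],q[:,0],1); print('front',q[:,0].mean(),'slope',f[0],'lid front expected -50-40.5=-90.5')
V=np.arange(160,182,2)
W=world(d)
# stop outer edge
o=[]
for v in V:
    r=g[v,215:230]; k=np.nonzero((r[:-1]<=110)&(r[1:]>110))[0][0]; o.append(215+k+(110-r[k])/(r[k+1]-r[k]))
q=fr(ray(np.array(o),V,.022)); print('stop outer',q[:,1].mean(), 'minus lid right should be 12+160+1.5=173.5')
U=np.arange(320,385,4); q=fr(ray(U,np.array([145+sub(g[145:168,u],120) for u in U]),.022)); f=np.polyfit(q[:,1],q[:,0],1);print('rail near',q[:,0].mean(),f[0])
m=np.zeros(g.shape,np.uint8);m[(W[...,2]>.028)&(W[...,2]<.045)]=1;m[:, :210]=0;m[:,320:]=0;m[:148]=0;m[200:]=0
print('lid z',np.median(W[...,2][m>0]), np.percentile(W[...,2][m>0],[5,95]))
a=np.load('pics/top0.npz'); W0=world(a['d'])
for n,(u,v) in dict(cup=(440,239),vial=(382,181),gauze=(205,255),torch=(435,190)).items(): print(n,W0[v,u].round(3),W[v,u].round(3))
for n,(x0,x1,y0,y1) in dict(vial=(370,395,170,200),torch=(428,442,160,218),cup=(429,450,226,254),gauze=(170,226,232,280)).items():
    print(n,np.abs(p[y0:y1,x0:x1].astype(int)-a['p'][y0:y1,x0:x1]).mean().round(2))
```

```text
right end 22.260258451393504 slope -0.0012151130241409847
front -89.23385934078979 slope 0.0015264216627963417 lid front expected -50-40.5=-90.5
stop outer 196.3814685848902 minus lid right should be 12+160+1.5=173.5
rail near -5.185810178833703 0.0016296415063869528
lid z 0.034147277835748 [0.030446   0.03782939]
cup [ 0.487 -0.309  0.03 ] [ 0.487 -0.309  0.029]
vial [ 0.624 -0.176  0.042] [ 0.624 -0.176  0.04 ]
gauze [0.456 0.245 0.013] [0.456 0.246 0.009]
torch [ 0.606 -0.307  0.011] [ 0.605 -0.307  0.012]
vial 3.57
torch 9.25
cup 5.43
gauze 11.2
```

The measurements put the box about 0 mm from the rail and 0.6 mm from the stop, parallel within 0.002 rad. The other items haven't moved, so I'm handing in.

```bash
python3 -c "
from cell import robot,status
print(robot.hand_in(), status.observe()['time'])"
```

```text
the job is handed in; nothing more can be done
the job is handed in; nothing more can be done
```

The instrument box is now in the corner, flush against the rail and the cross stop, and the job is handed in. The robot gave no verdict.

**What I did:** I pushed the box from the front with both fingers, which turned it square, to about 10 mm short of the rail. I then pushed its right end until it met the stop (16 N, no further motion) and pushed the front until it sat against the rail (17 N, no motion). After that I pulled the arm clear; my last reading before handing in was at about 23 s of the 58 s allowed.

**Last checks, from the top camera:**

| Check | Result |
|---|---|
| Gap to rail | about 0 mm |
| Gap to stop | about 0.6 mm |
| Angle to rail | within 0.002 rad |
| Lid height | 34 mm, so the box lies flat |
| Vial, cup, gauze pack, torch | same positions as at the start, within about 1 mm |

**What disagreed:** the fingertips are not where the robot says they are. `tcp_to_tips` is given as 17 mm ahead of the TCP, but the wrist and scene cameras both put the tips about 16 mm behind it. Because of this my first push passed over the lid without touching anything. I then worked from the measured tip position.

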